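Hang the filter carrier and hold the shutter open

TASK

Hook the filter carrier over the light source's filter rail near the rail's end away from the pull handle, slide it along the rail until it is centred in front of the light window (the line on the deck), and let it go so that it hangs there freely. Only then pull the spring-return shutter handle out until its pointer lines up with the index clip on the scale, and keep it there: the program finishes while the robot still holds the shutter open at the clip. Leave everything else on the bench where it is.

Things in the scene. Friction and masses are not known exactly. Their poses are not given: they have to be found in the camera images.
- unit: Fixed microscope light source: white housing, black deck 150 mm above the bench. Origin on the bench; its frame: housing x -70 to 70, y -130 to 100 mm; light window (32 mm across, 115 mm up) in its +x face at y 45. Two posts 179 mm high (18 x 12 mm) at x 112, y -170 and y 105 carry the filter rail. Pull handle beyond its +y end; a scale shelf 22 mm wide, 108 mm up, at x 112, y 105 to 275.
- rail_mark (a point): The filter mark: point on top of the filter rail (175 mm above the bench) in front of the middle of the window, shown by a raised white line running along x across the deck. The rail is a round steel bar 12 mm thick along the unit's y, 42 mm out from the housing's +x face (axis to face). Axes as the unit: y along the rail towards the pull handle, z up.
- rail_load (a point): Point on top of the same rail in the middle of its loading stretch, near the rail's end away from the pull handle, 140 mm from the filter mark (to its -y). The stretch reaches 35 mm either way. Axes as the unit.
- carrier: Loose filter carrier, about 180 g, aluminium and glass: an inverted U of two parallel framed leaves 50 mm wide (its y), 80 mm high, 4 mm thick, with a 22 mm gap between (its x), joined on top by a 6 mm bridge bearing an upright black grip tab. 136 mm high in all; starts standing on its leaves. Origin between the leaves' lower edges. z up.
- carrier_grip (a point): Centre of the carrier's grip tab (12 mm thick along x, 40 mm wide along y, 50 mm high): 111 mm above the leaves' lower edges, 25 mm above the bridge's top, 31 mm above its underside. Hung, the rail lies in the gap under the bridge, carrier y along the rail (either way round), this point 31 mm above the rail's top. Axes as the carrier.
- shutter: Spring-return shutter, slides only along the unit's y: pulled to +y it opens, let go it springs back. Origin: centre of its upright black grip, 22 (x) x 14 (y) x 65 mm high, 145 mm above the bench, 30 mm below the grip's top; 28 mm below it a rod runs to the housing, 65 mm clear of the shut grip. Pull about 6 N shut, plus 1.2 N per 10 mm; end stop at 82 mm, past the mark. Axes as unit.
- shutter_pointer (a point): Tip of the thin steel pointer that sticks out from the foot of the shutter grip (towards unit +x), over the scale shelf; at the same y of the unit as the grip's centre. It moves with the shutter.
- index_mark (a point): The index clip, a small upright steel clip 5 mm wide and 18 mm high on the scale shelf: the mark for the shutter, 30 to 65 mm further along the unit's +y than the pointer of the shut shutter. This point: middle of the clip along y, 7 mm above the shelf. It does not move in a run. Axes as the unit.
- counter: round metal hand tally counter, 46 mm across, 25 mm high (bystander); origin under its centre
- dish: clear covered culture dish, 60 mm across, 15 mm high (bystander); origin under its centre
- wellplate: white-lidded 24-well plate, 85 x 127 x 16 mm (bystander); origin under its centre
- spare_ring: loose black ring lying flat, 48 mm across, 8 mm high (bystander); origin under its centre
Not all that is in view belongs to the job. There is more than one size of the carrier; the job needs the middle-sized.

How it is judged:
On the way, in this order (a step that is already met when the one before it is completed fails the run):
1. the carrier is hooked on the rail in the loading stretch, near the end away from the handle (z of carrier_grip in the frame of rail_mark between 0.018 and 0.036 m and x of carrier_grip in the frame of rail_mark between -0.016 and 0.016 m and y of carrier_grip in the frame of rail_mark between -0.19 and -0.095 m), for 0.1 s.
2. the carrier passes along the rail, still hooked on it (z of carrier_grip in the frame of rail_mark between 0.018 and 0.036 m and x of carrier_grip in the frame of rail_mark between -0.016 and 0.016 m and y of carrier_grip in the frame of rail_mark between -0.08 and -0.03 m), for 0.04 s.
3. the carrier is in front of the window (z of carrier_grip in the frame of rail_mark between 0.018 and 0.036 m and x of carrier_grip in the frame of rail_mark between -0.016 and 0.016 m and y of carrier_grip in the frame of rail_mark between -0.007 and 0.007 m), for 0.2 s.
4. the shutter is pulled out to the index clip (y of shutter_pointer in the frame of index_mark between -0.005 and 0.005 m and contact force between the fingers and shutter above 2 N), for 0.3 s.
At the end, for the whole second after the job is handed in: Carrier hanging at rest on the rail, untouched, tilted under 0.2 rad, within 7 mm of the filter mark; fingers hold the shutter (over 2 N) with its pointer within 5 mm of the index clip (all of step 3 and all of step 4 and angle between carrier_grip's own z axis and vertical below 0.2 rad and contact force between carrier and unit above 0.5 N and contact force between each of the arm, the fingers and carrier below 0.1 N and linear speed of carrier below 0.03 m/s); the arm keeps its last pose, push and grip.
It fails at once if the shutter is opened by more than 12 mm while the carrier is not in front of the window (distance of shutter from where it was at the start of the episode above 0.012 m and (y of carrier_grip in the frame of rail_mark below -0.012 m or y of carrier_grip in the frame of rail_mark above 0.012 m or z of carrier_grip in the frame of rail_mark above 0.05 m)).
It fails at once if another thing on the bench is displaced by more than 30 mm (distance of any of counter, dish, wellplate, spare_ring from where it was at the start of the episode above 0.03 m).
It also fails if it takes over 61 s, if anything falls off the work surface, if the arm or the gripper's body presses on something with over 40 N, if the wrist force passes 120 N, or if a joint passes its speed limit or range.

ROBOT

A 6-joint arm with a two-finger parallel gripper is mounted at the origin on the work surface. World frame = base frame: x ahead of the robot, y to its left, z up, the work surface at z = 0. Lengths are in m, angles in rad, forces in N, time in s.
With the tool pointing down it reaches from about 0.35 to 0.95 m from the base axis. Payload 17.4 kg.
Tool frame: the origin (TCP) lies between the finger pads; the fingertips stand env.tips_ahead ahead of it and the grasp point (between the pads) lies 11 mm behind it (env.tips_ahead is the distance from the TCP to the fingertips, in m); x points along the fingers, y is the direction in which the jaws open and shut, and the axes are right-handed (so a half turn about x gives the same grasp; the last joint's range is limited). The gripper opens to 93 mm and grips with 3 to 60 N. Pads are 15 mm wide; open, the fingers measure 128 mm over their backs; the gripper's body (75 mm by 188 mm) begins 65 mm behind the grasp point.
Start: joints at [-0.038, 0.116, 1.442, -0, 1.584, -0.038], TCP at [0.675, -0, 0.227] pointing down, gripper open.
Joint ranges: [-2.83, 2.83], [-0.83, 2.19], [0.07, 2.5], [-1.14, 4.28], [0.01, 3], [-2.97, 2.97]. Speed limits (rad/s): [1.89, 1.89, 2.22, 3.14, 3.14, 3.14].

INTERFACE

Orientations are given as a rotation vector (axis times angle).
In Python, from workcell import env, optics, workorder gives the robot as it stands. The module is installed in compiled form; this text tells all that it offers.
- The arm moves only by the shell command python3 -m jog 'ROWS' [FORCE]. ROWS is JSON, a list that holds one entry, the list of rows, each a list of 7 numbers: the shift along the tool's x, y, z as a fraction of full scale, then the turn, a rotation vector about the tool's x, y, z as a fraction of full scale, then the gripper command: -1 is shut, 1 is fully open, values between are in proportion. A call has 1 to 20 rows; each row shifts and turns the commanded pose from where the row before left it, along the tool's axes as they then stand; what a row does not reach is not made up. Full scale, the value 1, is 0.02 m for a shift and 8 degrees for a turn. A row lasts 1/8 s, in which the tool goes at most 62.5 mm and 10.7 degrees, less where a joint would pass 70% of its speed; a pose out of reach is approached as far as the arm can. A call with a number of a shift or a turn outside -1 to 1 is refused whole. A call with a gripper value outside its range is refused whole. The fingers move at their own pace and stop on an object; FORCE is the grip in N (left out, the last holds). Time passes only in rows, so rows that do not move let the fingers close. It gives the time, the measured TCP pose, the force and the opening at its end, in the units of the state.
- env.read_state(): the state, without advancing time (a new reading comes with each control period).
- optics.read_camera(name): name is "scene" or "side" or "wrist"; returns the picture (384x512x3 uint8, red, green, blue); there is no depth.
- optics.camera_params(name): a dict with "intrinsics" (3x3 intrinsics, pixels), "xyz" and "rotation" of the camera in the world. Camera axes: x right, y up, looking along -z (the intrinsics and any distortion apply to the point x, -y, -z); pixel columns grow to the right and rows downward; lengths in m; the calibration is good to about 2 mm. A picture is of the moment at which its call begins: read the wrist's pose just before it. camera_params takes no time and is no camera call; for the wrist camera it gives the pose at the moment of the call.
- workorder.sign_off(): hands the job in, once; it reports no verdict.
The state is a dict: "t": time; "joint_pos": joint angles; "joint_vel": joint speeds; "effort": joint torques, N m; "eef_pos": TCP position; "tcp_rot": TCP orientation; "contact_force": force on the tool from outside, world axes, zero at the start; "wrist_torque": the same for the moment, N m; "gripper_width": finger opening in m.
Only numpy, scipy, OpenCV 4.12 (cv2) and the standard library are available. Lean on these libraries where they do the work, as an engineer would, in place of code of your own. Each camera call takes 0.05 s, during which the arm holds its last target.

## Working session

There is one attempt and no reset: what is moved stays moved. The work goes in short steps, Python scripts to look and compute and a shell command to move; the robot and the scene stay as the last step left them, time stands still between calls to the robot, and variables do not carry over. Pictures are saved under pics/ and viewed, and the job is handed in when it is done.

```bash
mkdir -p pics; python3 - <<'E'
from workcell import env, optics, workorder
import cv2
s=env.read_state();print({k:s[k] for k in('t','eef_pos','tcp_rot','gripper_width')},env.tips_ahead)
for n in('scene','side','wrist'):
    p=optics.camera_params(n);print(n,p)
    cv2.imwrite(f'pics/{n}0.png',optics.read_camera(n)[...,::-1])
E
```

```text
{'t': 0.0, 'eef_pos': array([ 6.74785609e-01, -2.91148850e-05,  2.25869210e-01]), 'tcp_rot': array([ 1.20863682,  1.21012803, -1.21010368]), 'gripper_width': 0.09322467304847462} 0.008
scene {'intrinsics': array([[385.50694838,   0.        , 252.402284  ],
       [  0.        , 385.50694838, 193.05990321],
       [  0.        ,   0.        ,   1.        ]]), 'xyz': array([ 1.06724412, -0.09468892,  0.88014663]), 'rotation': array([0.4675381 , 0.41471612, 1.35221853])}
side {'intrinsics': array([[356.62157011,   0.        , 256.92709526],
       [  0.        , 356.62157011, 188.97209783],
       [  0.        ,   0.        ,   1.        ]]), 'xyz': array([ 0.06114139, -0.56913623,  0.62364719]), 'rotation': array([ 0.93900526, -0.3746807 , -0.71775317])}
wrist {'intrinsics': array([[343.69376823,   0.        , 255.58481489],
       [  0.        , 343.69376823, 191.094669  ],
       [  0.        ,   0.        ,   1.        ]]), 'xyz': array([0.67436492, 0.07074362, 0.3845566 ]), 'rotation': array([-0.25624319,  0.00082695,  0.00105498])}
```

View pics/scene0.png

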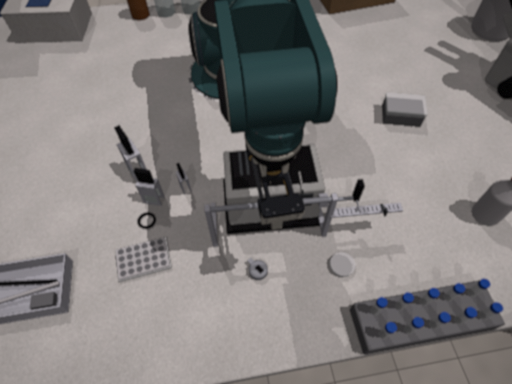

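View pics/side0.png

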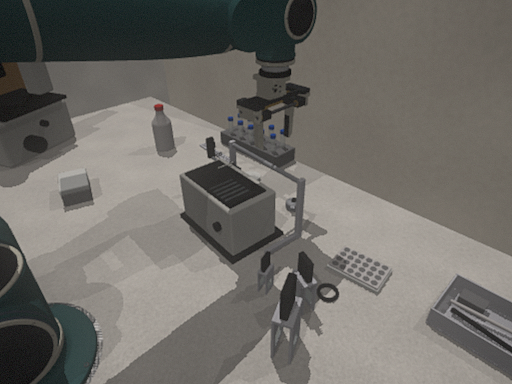

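View pics/wrist0.png

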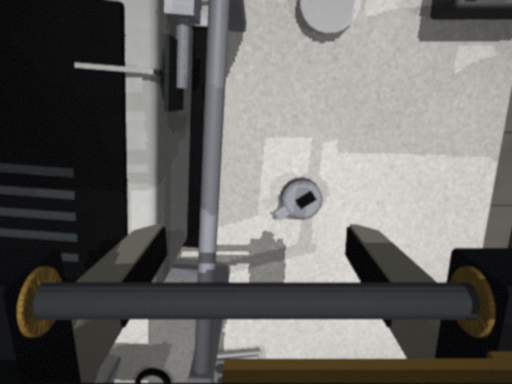

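```bash
cat > h.py <<'E'
import numpy as np,cv2
from scipy.spatial.transform import Rotation as R
from workcell import env,optics,workorder
def cam(n):
    p=optics.camera_params(n);return p
def ray(p,uv):
    K=p['intrinsics'];d=np.array([(uv[0]-K[0,2])/K[0,0],-(uv[1]-K[1,2])/K[1,1],-1.])
    d=R.from_rotvec(p['rotation']).apply(d);return np.array(p['xyz']),d/np.linalg.norm(d)
def atz(p,uv,z):
    o,d=ray(p,uv);return o+d*(z-o[2])/d[2]
def tri(obs):
    A=np.zeros((3,3));b=np.zeros(3);rs=[ray(p,uv) for p,uv in obs]
    for o,d in rs:
        M=np.eye(3)-np.outer(d,d);A+=M;b+=M@o
    x=np.linalg.solve(A,b);return x,[1000*np.linalg.norm((np.eye(3)-np.outer(d,d))@(x-o)) for o,d in rs]
def proj(p,X):
    c=R.from_rotvec(p['rotation']).inv().apply(np.array(X)-p['xyz']);K=p['intrinsics']
    return np.array([K[0,2]+K[0,0]*c[0]/-c[2],K[1,2]+K[1,1]*-c[1]/-c[2]])
def crop(img,u0,u1,v0,v1,f,name):
    c=cv2.resize(img[v0:v1,u0:u1],None,fx=f,fy=f,interpolation=cv2.INTER_CUBIC).copy()
    for u in range((u0+9)//10*10,u1,10):
        x=int((u-u0)*f);cv2.line(c,(x,0),(x,8 if u%50 else 16),(0,0,255),1)
        if u%20==0:cv2.putText(c,str(u),(x,24),0,.4,(0,0,255),1)
    for v in range((v0+9)//10*10,v1,10):
        y=int((v-v0)*f);cv2.line(c,(0,y),(8 if v%50 else 16,y),(0,0,255),1)
        if v%20==0:cv2.putText(c,str(v),(10,y+4),0,.4,(0,0,255),1)
    cv2.imwrite(name,c)
E
python3 - <<'E'
from h import *
print(R.from_rotvec(env.read_state()['tcp_rot']).as_matrix().round(3))
a=cv2.imread('pics/scene0.png');b=cv2.imread('pics/side0.png')
crop(a,100,220,110,230,6,'pics/s1.png');crop(b,240,340,240,360,5,'pics/d1.png')
crop(a,200,410,140,270,3.7,'pics/s2.png');crop(b,170,320,120,270,4,'pics/d2.png')
E
# keep within 800x600
python3 - <<'E'
import cv2
for f in ('s1','d1','s2','d2'):
    i=cv2.imread(f'pics/{f}.png');print(f,i.shape)
E
```

```text
[[-0.001  1.    -0.   ]
 [ 0.    -0.    -1.   ]
 [-1.    -0.001 -0.   ]]
s1 (720, 720, 3)
d1 (600, 500, 3)
s2 (481, 777, 3)
d2 (600, 600, 3)
```

```bash
python3 - <<'E'
from h import *
a=cv2.imread('pics/scene0.png')
crop(a,100,220,110,230,5,'pics/s1b.png')
E
```

```text
(no output)
```

View pics/s1b.png

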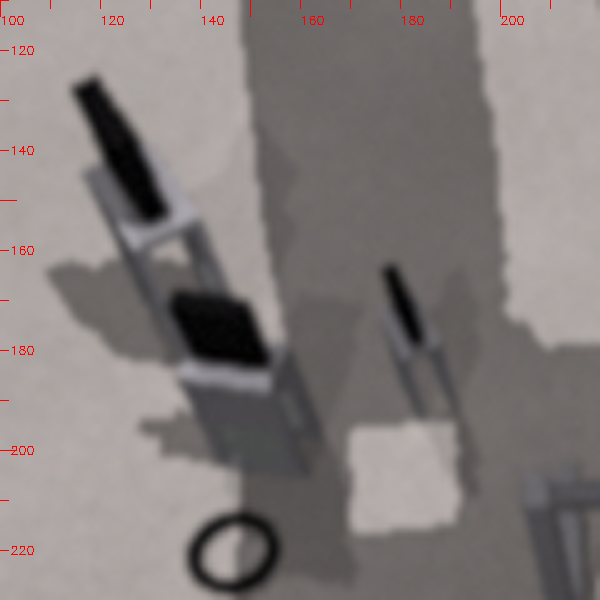

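View pics/d1.png

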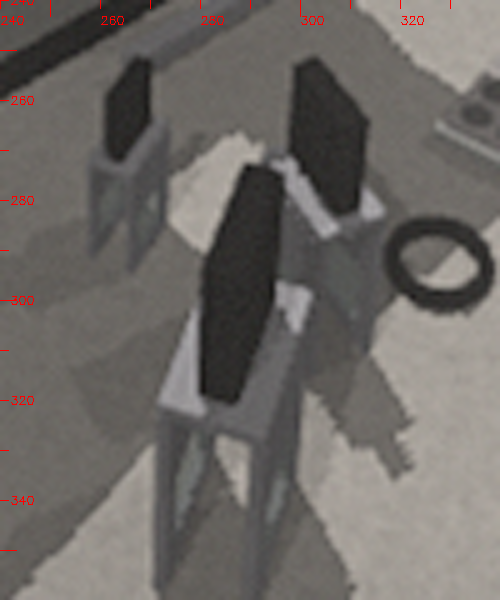

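View pics/s2.png

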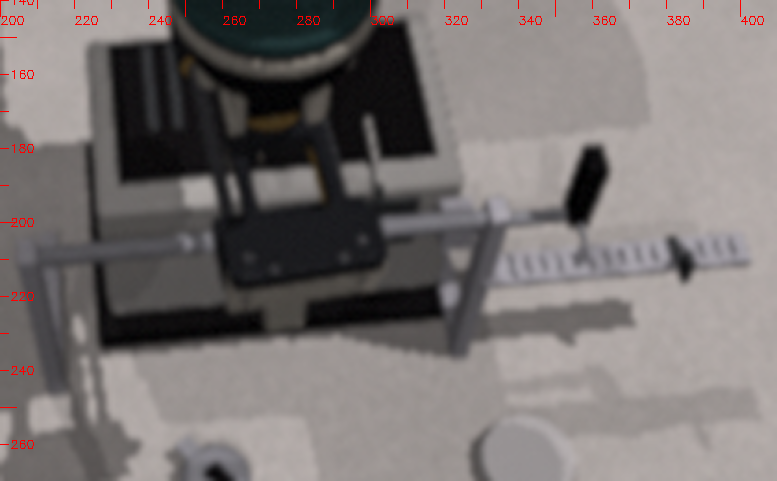

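View pics/d2.png

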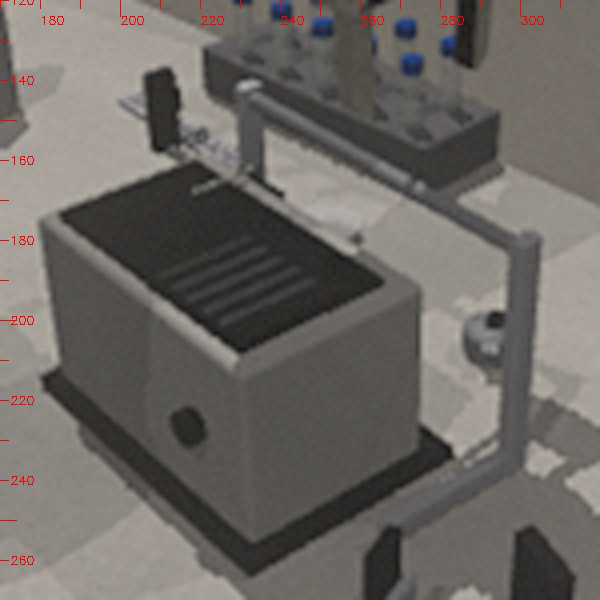

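```bash
python3 - <<'E'
from h import *
s,d=cam('scene'),cam('side')
def T(n,a,b):
    x,e=tri([(s,a),(d,b)]);print(n,x.round(4),np.round(e,1))
T('A tab top',(116.5,125.5),(288.5,273)) 
T('A tab bot',(130.5,154),(282,319))
T('B tab top near(+x)',(136,170),(310,264))   # maybe corners
T('B tab top far',(148,170.5),(300,252))
T('B tab top n2',(136,170),(300,252))
T('B tab top f2',(148,170.5),(310,264))
T('B tab bot l',(138,182),(299,273));T('B tab bot r',(152,183),(308.5,282.5))
T('C top',(177.5,163.5),(268,252));T('C bot',(182.5,179),(263.5,271))
T('rail -y end',(206,209.5),(300,180));T('rail +y end',(333,196),(232.5,143))
T('grip top',(359,180),(209,138))
T('clip',(382,205),(220,132))
T('markline end +x',(302,194),(213,166))  
E
```

```text
A tab top [ 0.3765 -0.3164  0.1966] [1. 1.]
A tab bot [ 0.3712 -0.3136  0.082 ] [2.6 2.6]
B tab top near(+x) [ 0.4695 -0.2896  0.1318] [1. 1.]
B tab top far [ 0.4785 -0.259   0.1355] [0.3 0.3]
B tab top n2 [ 0.4735 -0.2759  0.1458] [11.1 11.1]
B tab top f2 [ 0.4744 -0.2729  0.1216] [12.3 12.3]
B tab bot l [ 0.4705 -0.2825  0.0952] [13.4 13.4]
B tab bot r [ 0.4749 -0.2745  0.0699] [11.4 11.4]
C top [ 0.4526 -0.1932  0.1107] [3. 3.]
C bot [ 0.4528 -0.1871  0.0478] [2.4 2.4]
rail -y end [ 0.6348 -0.1292  0.1741] [2.4 2.4]
rail +y end [0.6541 0.1413 0.1741] [2.5 2.5]
grip top [0.6246 0.2098 0.1765] [1.4 1.4]
clip [0.6901 0.2412 0.165 ] [2.5 2.5]
markline end +x [0.5845 0.1116 0.1237] [24.4 24.4]
```

```bash
python3 - <<'E'
from h import *
a=cv2.imread('pics/wrist0.png')
crop(a,60,260,0,150,3.9,'pics/w1.png');crop(a,100,300,240,384,3.9,'pics/w2.png')
E
```

```text
(no output)
```

View pics/w1.png

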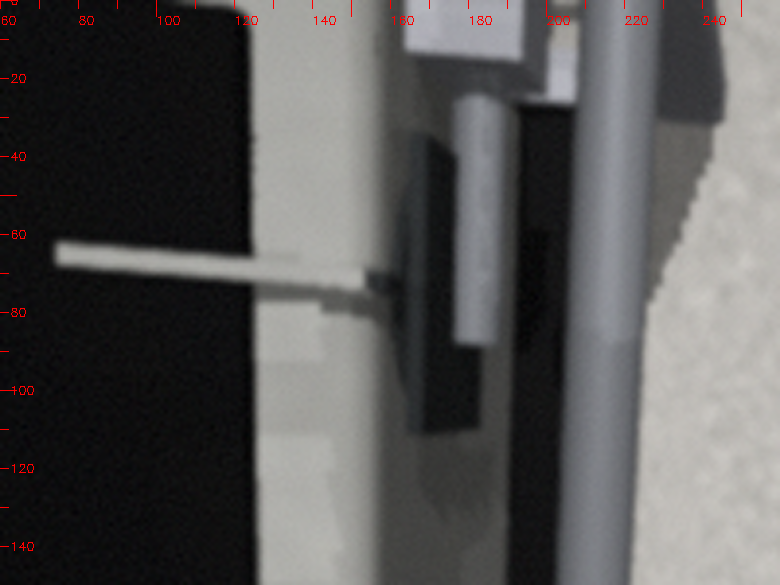

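```bash
python3 -m jog '[[[-0.5,0,1,0,0,0,0.0],[-0.5,-0.5,1,0,0,0,0.0],[-0.5,-1,1,0,0,0,0.0],[-0.5,-1,1,0,0,0,0.0],[-0.5,-1,1,0,0,0,0.0],[-0.5,-1,1,0,0,0,0.0],[-0.5,-1,1,0,0,0,0.0],[-0.5,-1,1,0,0,0,0.0],[-0.5,-1,1,0,0,0,0.0],[0,-1,0.5,0,0,0,0.0],[0,-1,0.5,0,0,0,0],[0,0,0,0,0,0,0]]]'; python3 - <<'E'
from h import *
import json
p=cam('wrist');im=optics.read_camera('wrist')[...,::-1];cv2.imwrite('pics/w3.png',im)
json.dump({k:np.array(v).tolist() for k,v in p.items()},open('w3.json','w'))
E
```

```text
t: 1.65
eef_pos: [0.4837, -0.2006, 0.3168]
tcp_rot: [1.21, 1.208, -1.21]
contact_force: [0.2, 0.5, 0.3]
gripper_width: 0.0467
```

View pics/w3.png

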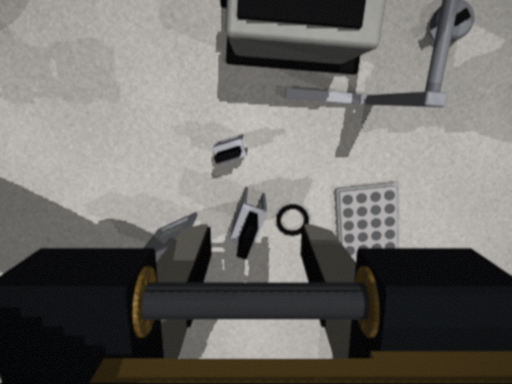

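```bash
python3 -m jog '[[[0,0,-1,0,0,0,0.0],[0,0,-1,0,0,0,0.0],[0,0,-1,0,0,0,0.0],[0,0,0,0,0,0,0],[0,0,0,0,0,0,0]]]'; python3 - <<'E'
from h import *
import json
p=cam('wrist');im=optics.read_camera('wrist')[...,::-1];cv2.imwrite('pics/w4.png',im)
json.dump({k:np.array(v).tolist() for k,v in p.items()},open('w4.json','w'))
crop(im,120,320,180,330,3.9,'pics/w4c.png')
crop(cv2.imread('pics/w3.png'),120,320,120,270,3.9,'pics/w3c.png')
E
```

```text
t: 2.33
eef_pos: [0.4851, -0.1398, 0.3167]
tcp_rot: [1.208, 1.209, -1.209]
contact_force: [-0.3, 0.4, -0.6]
gripper_width: 0.0466
```

View pics/w4c.png

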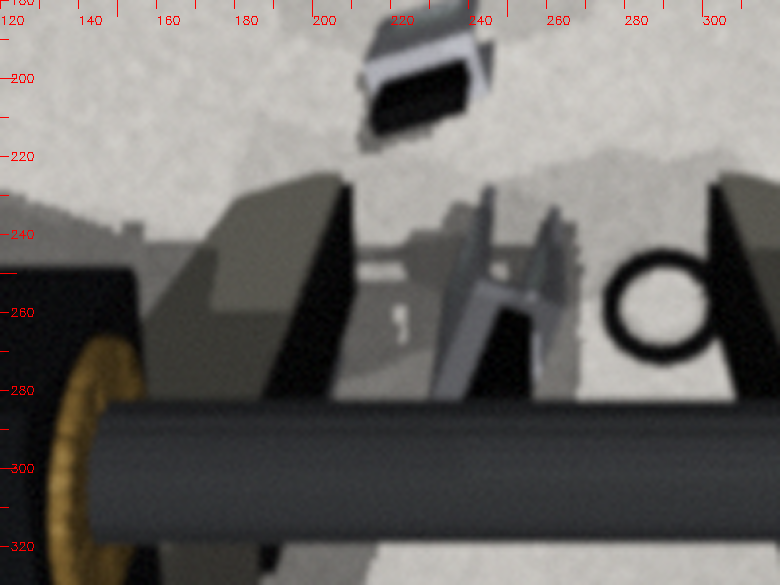

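View pics/w3c.png

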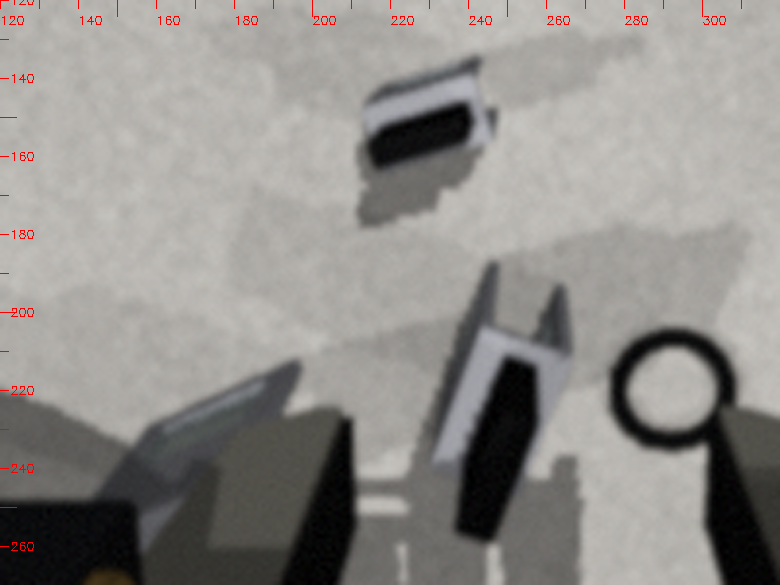

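```bash
python3 - <<'E'
from h import *
import json
p={k:np.array(v) for k,v in json.load(open('w3.json')).items()}
s,d=cam('scene'),cam('side')
a,b,c=[atz(p,x,.086) for x in((240.5,203.5),(262.5,210.5),(229,238.5))]
print(a,b,c); e1=b-a;e2=a-c
print('bridge',np.linalg.norm(e1),np.linalg.norm(e2),np.degrees(np.arctan2(e1[1],e1[0])),np.degrees(np.arctan2(e2[1],e2[0]))-90)
ctr=(b+c)/2;print('ctr',ctr)
e,f=[atz(p,x,.136) for x in((234.5,256.5),(244,259.5))];print('tab top S',e,f,np.degrees(np.arctan2(*(f-e)[1::-1])))
x,er=tri([(p,(239,258)),(d,(304.5,251)),]);print('S?',x,er)
# multi-view: top S-edge mid:  scene left top edge mid
print(tri([(p,(234.5,256.5)),(s,(134,170))]),tri([(p,(239.5,258)),(s,(136,169.5))]))
# bridge SW? A
for z in(.1,.15):print('A',atz(p,(195,213),z),atz(p,(155,231),z))
t=np.radians(-16)
for ang in(-13,-16,-18):
    t=np.radians(ang);R2=np.array([[np.cos(t),-np.sin(t)],[np.sin(t),np.cos(t)]])
    for n,L in (('tabtop',[(-6,-20,136),(6,-20,136),(6,20,136),(-6,20,136)]),('br',[(-15,25,86),(15,25,86),(-15,-25,86)])):
        print(ang,n,[np.concatenate([proj(q,np.r_[ctr[:2]+R2@np.array(l[:2])/1000,l[2]/1000]) for q in(p,s,d)]).round(0).tolist() for l in L])
E
```

```text
[ 0.46541853 -0.24703293  0.086     ] [ 0.49146915 -0.25573027  0.086     ] [ 0.45093718 -0.29140835  0.086     ]
bridge 0.027464132405216213 0.046678555577696464 -18.462269142024113 -18.073433420974
ctr [ 0.47120316 -0.27356931  0.086     ]
tab top S [ 0.46056159 -0.29139219  0.136     ] [ 0.4707355  -0.29491346  0.136     ] -19.09111448743477
S? [ 0.46569696 -0.27995484  0.16128933] [np.float64(1.3699022520112438), np.float64(1.369902252011238)]
(array([ 0.4598993 , -0.29694659,  0.12236319]), [np.float64(0.8775536310169778), np.float64(0.8775536310169024)]) (array([ 0.46659356, -0.29134545,  0.13310355]), [np.float64(2.982978470521255), np.float64(2.9829784705212052)])
A [ 0.41368909 -0.25417296  0.1       ] [ 0.36613126 -0.27618207  0.1       ]
A [ 0.42293584 -0.23759892  0.15      ] [ 0.3817137  -0.25667596  0.15      ]
-13 tabtop [[235.0, 257.0, 134.0, 167.0, 308.0, 265.0], [246.0, 259.0, 133.0, 171.0, 313.0, 263.0], [254.0, 225.0, 150.0, 171.0, 300.0, 250.0], [243.0, 223.0, 151.0, 167.0, 295.0, 252.0]]
-13 br [[238.0, 203.0, 158.0, 176.0, 289.0, 271.0], [262.0, 208.0, 156.0, 186.0, 300.0, 265.0], [229.0, 241.0, 138.0, 175.0, 304.0, 287.0]]
-16 tabtop [[234.0, 256.0, 135.0, 166.0, 307.0, 265.0], [245.0, 259.0, 133.0, 170.0, 312.0, 263.0], [255.0, 225.0, 149.0, 171.0, 300.0, 250.0], [244.0, 222.0, 151.0, 167.0, 295.0, 252.0]]
-16 br [[239.0, 202.0, 158.0, 177.0, 289.0, 270.0], [263.0, 209.0, 155.0, 186.0, 301.0, 265.0], [228.0, 240.0, 139.0, 175.0, 303.0, 287.0]]
-18 tabtop [[233.0, 256.0, 135.0, 166.0, 307.0, 265.0], [244.0, 259.0, 133.0, 170.0, 312.0, 263.0], [255.0, 226.0, 149.0, 172.0, 301.0, 250.0], [245.0, 222.0, 151.0, 168.0, 295.0, 252.0]]
-18 br [[240.0, 202.0, 158.0, 177.0, 289.0, 270.0], [264.0, 209.0, 155.0, 187.0, 302.0, 265.0], [228.0, 239.0, 139.0, 175.0, 302.0, 287.0]]
```

```bash
python3 - <<'E'
from h import *
import json
p={k:np.array(v) for k,v in json.load(open('w3.json')).items()}
s,d=cam('scene'),cam('side')
print(tri([(s,(126,158.5)),(d,(301,299))]),tri([(s,(117.5,144)),(d,(291,327))]))
h=tri([(s,(126,158.5)),(d,(301,299))])[0][2]
print(atz(s,(141,153.5),h),atz(d,(272,321),h),atz(p,(195,213),0),atz(p,(155,231),0))
E
```

```text
(array([ 0.4094112 , -0.31978349,  0.10930441]), [np.float64(0.3165051424179612), np.float64(0.31650514241796157)]) (array([ 0.35460769, -0.3431932 ,  0.10713851]), [np.float64(0.8274974199794716), np.float64(0.8274974199794082)])
[ 0.39978948 -0.28143928  0.10930441] [ 0.33991591 -0.31487349  0.10930441] [ 0.39519559 -0.28732104  0.        ] [ 0.33496637 -0.31519429  0.        ]
```

```bash
python3 - <<'E'
from h import *
p0=dict(intrinsics=cam('wrist')['intrinsics'],xyz=np.array([0.67436492,0.07074362,0.3845566]),rotation=np.array([-0.25624319,0.00082695,0.00105498]))
s,d=cam('scene'),cam('side')
A=atz(p0,(75,65),.152);B=atz(p0,(152,71),.152);print('line',A,B,np.degrees(np.arctan2(*(B-A)[1::-1])))
P=atz(p0,(215.5,70),.169);Q=atz(p0,(212.3,140),.169);print('rail',P,Q,np.degrees(np.arctan2(-(P-Q)[0],(P-Q)[1])))
e1,e2=np.array([0.6348,-.1292]),np.array([.6541,.1413]);print('rail from tri at y',P[1],e1+(e2-e1)*(P[1]-e1[1])/(e2[1]-e1[1]))
t=np.radians(-4.2);ux=np.array([np.cos(t),np.sin(t)]);uy=np.array([-np.sin(t),np.cos(t)])
# mark: along rail from P s.t. uy comp equals line's
L=(A+B)[:2]/2
m=P[:2]+uy*((L-P[:2])@uy);print('mark',m)
load=m-.14*uy;print('load',load)
org=m-112e-3*ux-.045*uy;print('org',org)
def W(x,y,z):return np.r_[org+x*ux+y*uy,z]
for n,X in(('post-',(.112,-.170,.179)),('post+',(.112,.105,.179)),('mark',(.112,.045,.175)),('load',(.112,-.095,.175)),('hous ++',(.07,.1,.15)),('hous+-',(.07,-.13,.15)),('hous--',(-.07,-.13,.15)),('shelf end',(.112,.275,.108)),('grip',(0,.172,.175))):
    print(n,W(*X).round(4),proj(s,W(*X)).round(1),proj(d,W(*X)).round(1),proj(p0,W(*X)).round(1))
E
```

```text
line [0.55883016 0.09289706 0.152     ] [0.60772955 0.0893114  0.152     ] -4.193842367142289
rail [0.65034792 0.0885488  0.169     ] [0.64716705 0.04720021 0.169     ] -4.3990041548022
rail from tri at y 0.08854879841532792 [0.65033624 0.0885488 ]
mark [0.65017483 0.08619177]
load [ 0.63992149 -0.05343226]
org [0.53517989 0.04951529]
post- [ 0.6344 -0.1282  0.179 ] [207.  207.4] [300.6 178.5] [200.5 384.6]
post+ [0.6546 0.146  0.179 ] [334.8 195.5] [230.7 140.4] [218.2 -47.8]
mark [0.6502 0.0862 0.175 ] [307.  199.1] [243.9 148.8] [214.1  73.4]
load [ 0.6399 -0.0534  0.175 ] [242.3 205.1] [278.8 168. ] [205.2 289.4]
hous ++ [0.6123 0.1441 0.15  ] [326.6 187.1] [220.4 154.6] [153.7 -24.2]
hous+- [ 0.5955 -0.0853  0.15  ] [225.6 196.4] [275.8 188.2] [153.9 308.9]
hous-- [ 0.4558 -0.075   0.15  ] [222.1 148.5] [229.3 211.2] [-28.8 296.9]
shelf end [0.667  0.3156 0.108 ] [401.9 205.3] [200.5 143.1] [ 244.1 -322.3]
grip [0.5478 0.2211 0.175 ] [352.6 153.5] [184.5 145.5] [  -7.9 -223.5]
```

```bash
python3 -m jog '[[[0,-0.1,1,0,0,0,0.0],[0,-0.1,1,0,0,0,0],[0,-0.1,1,0,0,0,0],[0,-0.1,1,0,0,0,0],[0,-0.1,1,0,0,0,0],[0,-0.1,1,0,0,0,0],[0,0,0.55,0,0,0,0],[0.5,0,0,0.55,0,0,0],[0.5,0,0,0.55,0,0,0],[1,0,0,0.55,0,0,0],[1,0,0,0.55,0,0,0],[1,0,0,0,0,0,0],[1,0,0,0,0,0,0],[1,0,0,0,0,0,0],[0.8,0,0,0,0,0,0],[0,0,0,0,0,0,0],[0,0,0,0,0,0,0]]]'; python3 - <<'E'
from h import *
import json
p=cam('wrist');im=optics.read_camera('wrist')[...,::-1];cv2.imwrite('pics/w5.png',im)
for n in('scene','side'):
    im=optics.read_camera(n)[...,::-1]; crop(im,*((90,240,100,230) if n=='scene' else (220,370,200,340)),4,f'pics/{n}5.png')
print(R.from_rotvec(env.read_state()['tcp_rot']).as_matrix().round(3))
E
```

```text
t: 4.5
eef_pos: [0.4732, -0.2711, 0.1813]
tcp_rot: [1.432, 1.047, -1.431]
contact_force: [0.1, -0.0, 0.7]
gripper_width: 0.0466
[[ 0.001  0.953 -0.302]
 [-0.001 -0.302 -0.953]
 [-1.     0.001  0.   ]]
```

View pics/w5.png

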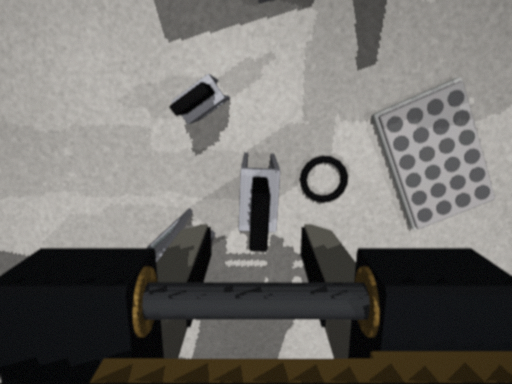

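View pics/side5.png

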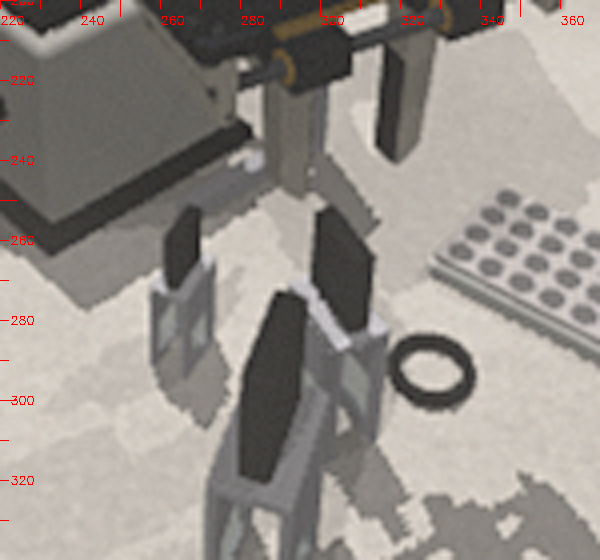

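View pics/scene5.png

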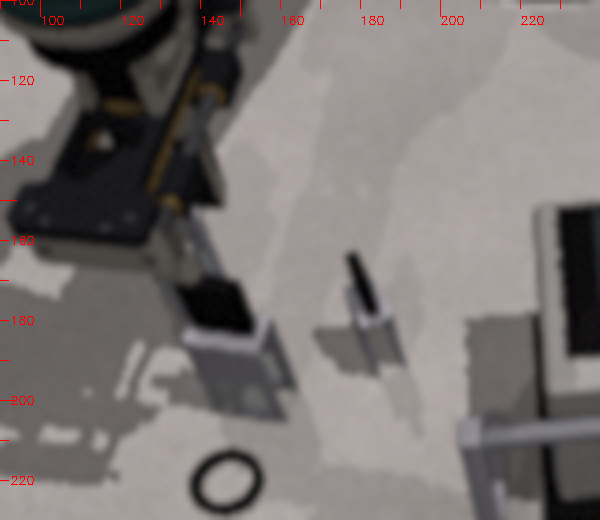

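```bash
python3 -m jog '[[[1,0,0,0,0,0,0.0],[1,0,0,0,0,0,0],[1,0,0,0,0,0,0],[0.7,0,0,0,0,0,0],[0,0,0,0,0,0,0],[0,0,0,0,0,0,-1],[0,0,0,0,0,0,-1],[0,0,0,0,0,0,-1],[0,0,0,0,0,0,-1],[0,0,0,0,0,0,-1]]]' 25; python3 - <<'E'
from h import *
im=optics.read_camera('side')[...,::-1]; crop(im,220,370,200,340,4,'pics/side6.png')
E
```

```text
t: 5.9
eef_pos: [0.4731, -0.2711, 0.1068]
tcp_rot: [1.432, 1.048, -1.432]
contact_force: [0.6, 0.2, 1.4]
gripper_width: 0.012
```

View pics/side6.png

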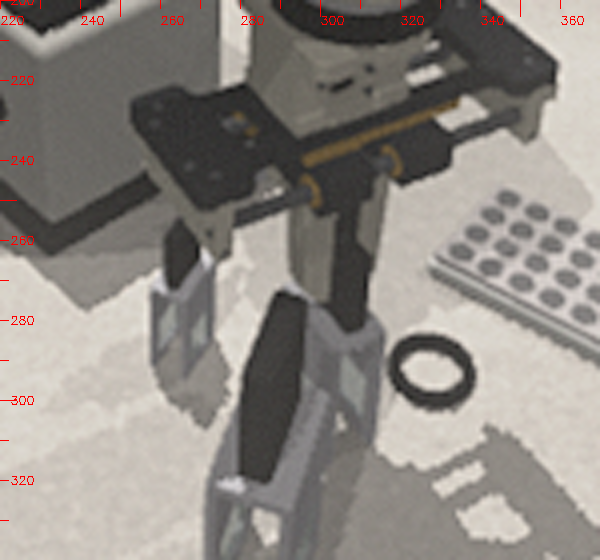

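```bash
python3 -m jog '[[[-0.3,0,0,0,0,0,-1],[-0.7,0,0,0,0,0,-1],[-1,0,0,0,0,0,-1],[-1,0,0,0,0,0,-1],[-1,0,0,0,0,0,-1],[-1,0,0,0,0,0,-1],[-1,0,0,0,0,0,-1],[-1,0,0,0,0,0,-1],[-1,0,0,0,0,0,-1],[-1,0,0,0,0,0,-1],[-1,0,0,0,0,0,-1],[-0.75,0,0,-0.4,0,0,-1],[0,0,0,-0.425,0,0,-1],[0,0,0,-0.425,0,0,-1],[0,0,0,-0.425,0,0,-1],[0,0,0,0,0,0,-1]]]'; python3 - <<'E'
from h import *
s=env.read_state();M=R.from_rotvec(s['tcp_rot']).as_matrix();print(M.round(4))
print(M.T@(np.array([.640,-.0508,.322])-s['eef_pos'])/.02)
E
```

```text
t: 7.95
eef_pos: [0.473, -0.271, 0.3222]
tcp_rot: [1.263, 1.173, -1.263]
contact_force: [-0.5, 0.6, -1.7]
gripper_width: 0.0117
[[ 0.      0.9973 -0.0736]
 [-0.     -0.0736 -0.9973]
 [-1.      0.      0.    ]]
[ 8.34883460e-03  7.51484751e+00 -1.15960097e+01]
```

```bash
python3 -m jog '[[[0,0.6,-0.5,0,0,0,-1],[0,0.65,-1,0,0,0,-1],[0,0.65,-1,0,0,0,-1],[0,0.65,-1,0,0,0,-1],[0,0.65,-1,0,0,0,-1],[0,0.65,-1,0,0,0,-1],[0,0.65,-1,0,0,0,-1],[0,0.65,-1,0,0,0,-1],[0,0.65,-1,0,0,0,-1],[0,0.65,-1,0,0,0,-1],[0,0.65,-1,0,0,0,-1],[0,0.4,-0.8,0,0,0,-1],[0,0,-0.3,0,0,0,-1],[0,0,0,0,0,0,-1],[0,0,0,0,0,0,-1]]]'; python3 - <<'E'
from h import *
import json
s=env.read_state();print(s['eef_pos'])
p=cam('wrist');im=optics.read_camera('wrist')[...,::-1];cv2.imwrite('pics/w7.png',im)
json.dump({k:np.array(v).tolist() for k,v in p.items()},open('w7.json','w'))
im=optics.read_camera('side')[...,::-1]; crop(im,190,340,70,220,4,'pics/side7.png')
im=optics.read_camera('scene')[...,::-1]; crop(im,180,340,140,280,4,'pics/scene7.png')
E
```

```text
t: 9.82
eef_pos: [0.6393, -0.0511, 0.3218]
tcp_rot: [1.263, 1.173, -1.263]
contact_force: [0.5, -0.6, -1.1]
gripper_width: 0.0122
[ 0.63931365 -0.0511174   0.32183982]
```

View pics/w7.png

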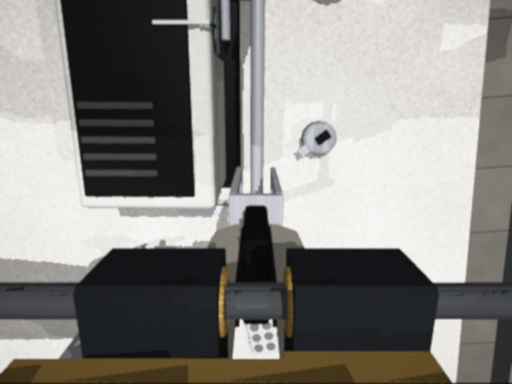

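View pics/side7.png

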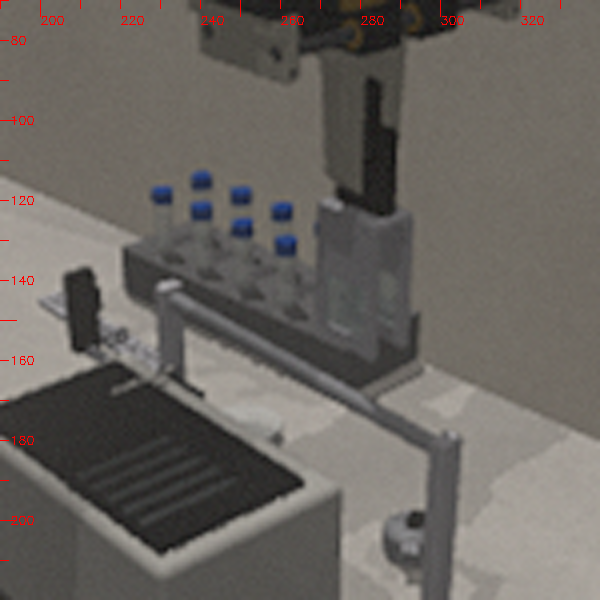

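View pics/scene7.png

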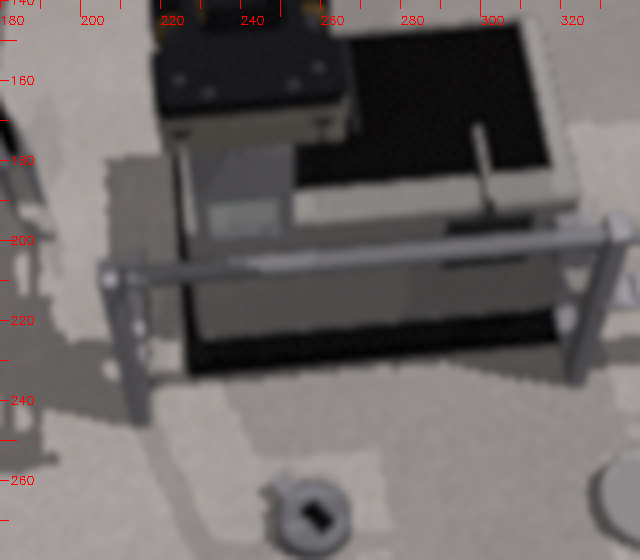

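```bash
python3 -m jog '[[[0.5,0.04,0,0,0,0,-1],[1,0,0,0,0,0,-1],[1,0,0,0,0,0,-1],[1,0,0,0,0,0,-1],[1,0,0,0,0,0,-1],[0.7,0,0,0,0,0,-1],[0.5,0,0,0,0,0,-1],[0.2,0,0,0,0,0,-1],[0,0,0,0,0,0,-1],[0,0,0,0,0,0,-1]]]'; python3 - <<'E'
from h import *
s=env.read_state();print(s['eef_pos'],s['contact_force'])
im=optics.read_camera('side')[...,::-1]; crop(im,190,340,70,220,4,'pics/side8.png')
im=optics.read_camera('wrist')[...,::-1];cv2.imwrite('pics/w8.png',im)
im=optics.read_camera('scene')[...,::-1]; crop(im,180,340,140,280,4,'pics/scene8.png')
E
```

```text
t: 11.22
eef_pos: [0.6406, -0.0507, 0.2043]
tcp_rot: [1.263, 1.173, -1.262]
contact_force: [0.4, -0.7, -1.4]
gripper_width: 0.012
[ 0.64060724 -0.05067631  0.20433143] [ 0.41241517 -0.6900254  -1.38112171]
```

View pics/side8.png

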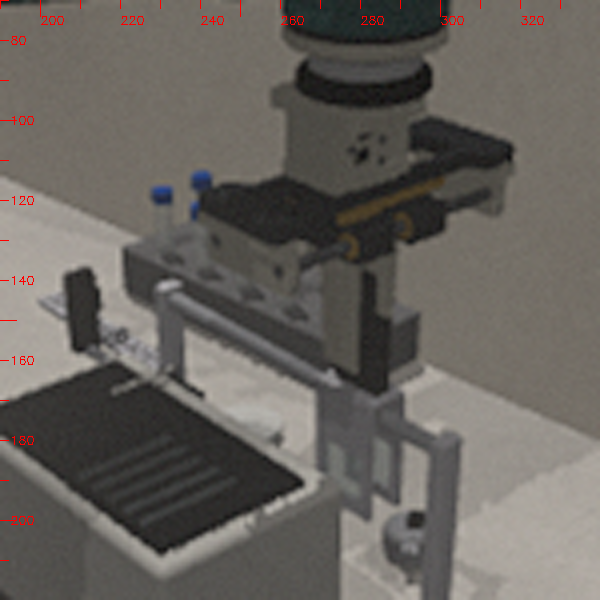

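View pics/scene8.png

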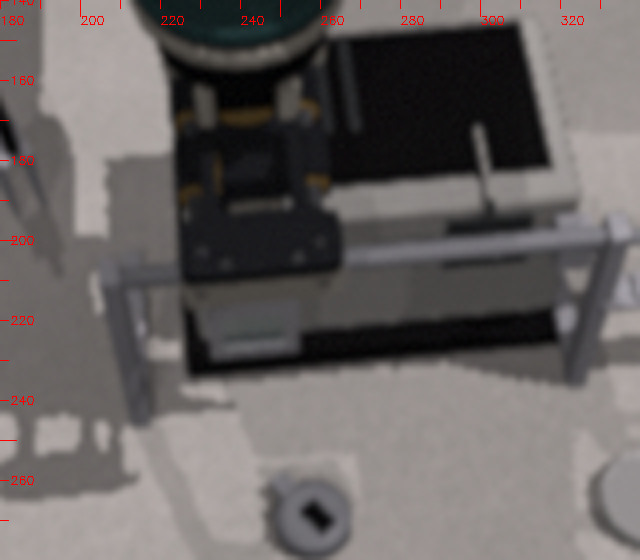

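View pics/w8.png

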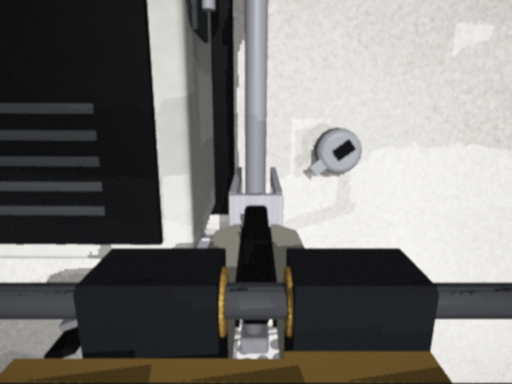

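```bash
python3 - <<'E'
from h import *
crop(cv2.imread('pics/w8.png'),190,330,160,280,5,'pics/w8c.png')
E
```

```text
(no output)
```

View pics/w8c.png

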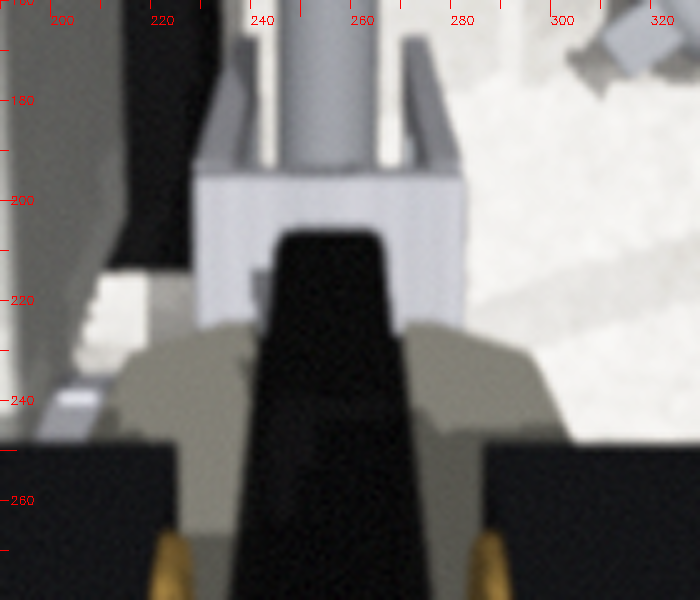

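```bash
python3 - <<'E'
from h import *
p=cam('wrist');s=env.read_state()
t=np.radians(-4.2);ux=np.array([np.cos(t),np.sin(t)]);uy=np.array([-np.sin(t),np.cos(t)])
zb=s['eef_pos'][2]-.1068+.086
a,b=atz(p,(228.3,194),zb),atz(p,(281,194),zb)
m=((a+b)/2)[:2];print('bridge width',np.linalg.norm(a-b),'ctr-TCP along ux,uy mm',1000*np.array([(m-s['eef_pos'][:2])@ux,(m-s['eef_pos'][:2])@uy-.025]))
tf=atz(p,(256,206),zb)[:2];print('tab N base ->ctr',1000*((tf-s['eef_pos'][:2])@uy-.020))
r=atz(p,(256,175),.169)[:2];mk=np.array([.65017,.08619])
print('rail ux rel TCP, rel mark',1000*(r-s['eef_pos'][:2])@ux,1000*(r-mk)@ux)
M=R.from_rotvec(s['tcp_rot']).as_matrix();print('to mark',M.T@np.r_[mk+.0024*uy-s['eef_pos'][:2],0]/.02)
E
```

```text
bridge width 0.028497586742428405 ctr-TCP along ux,uy mm [-1.10612304 -2.93390676]
tab N base ->ctr -4.718637300650209
rail ux rel TCP, rel mark -0.3597387211980996 0.03338681486411346
to mark [ 1.76806332e-05 -1.97765379e-02 -6.98061706e+00]
```

```bash
python3 -m jog '[[[0.07,0,0,0,0,0,-1],[0,0,-0.5,0,0,0,-1],[0,0,-0.8,0,0,0,-1],[0,0,-0.8,0,0,0,-1],[0,0,-0.8,0,0,0,-1],[0,0,-0.8,0,0,0,-1],[0,0,-0.8,0,0,0,-1],[0,0,-0.8,0,0,0,-1],[0,0,-0.8,0,0,0,-1],[0,0,-0.6,0,0,0,-1],[0,0,-0.3,0,0,0,-1],[0,0,0,0,0,0,-1],[0,0,0,0,0,0,-1]]]'; python3 - <<'E'
from h import *
s=env.read_state();print(s['eef_pos'],s['contact_force'])
im=optics.read_camera('side')[...,::-1]; crop(im,170,320,90,240,4,'pics/side9.png')
im=optics.read_camera('scene')[...,::-1]; crop(im,220,380,130,260,4.5,'pics/scene9.png')
im=optics.read_camera('wrist')[...,::-1]; cv2.imwrite('pics/w9.png',im)
E
```

```text
t: 13.0
eef_pos: [0.6507, 0.0886, 0.2023]
tcp_rot: [1.263, 1.173, -1.263]
contact_force: [-0.4, 0.3, -0.8]
gripper_width: 0.0121
[0.65067654 0.08857002 0.20226001] [-0.42000515  0.27735869 -0.75373008]
```

View pics/side9.png

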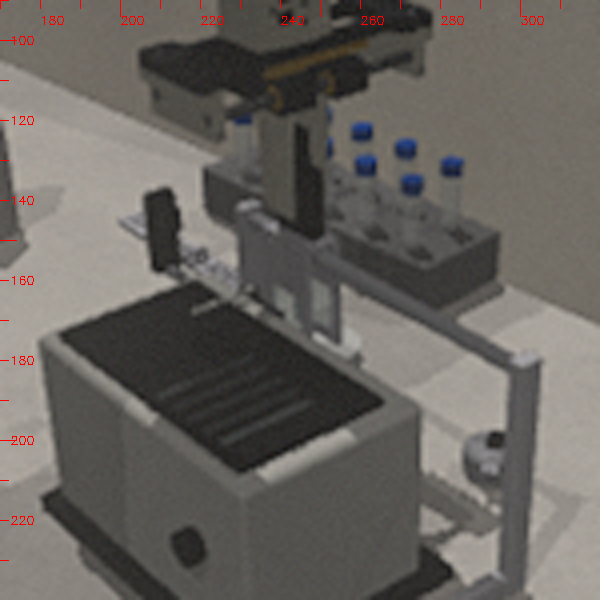

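View pics/scene9.png

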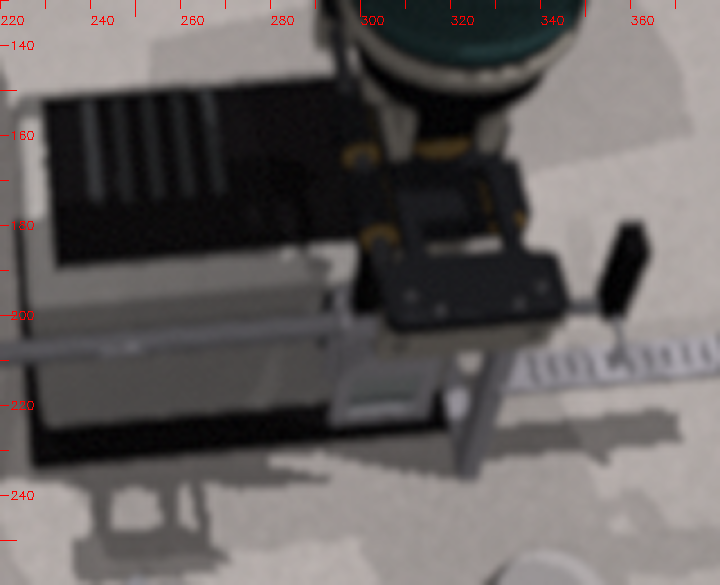

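View pics/w9.png

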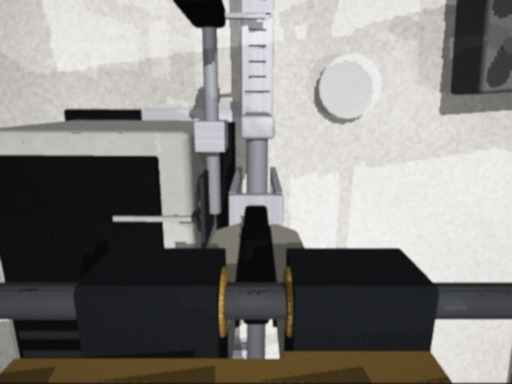

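```bash
python3 - <<'E'
from h import *
p=cam('wrist');s=env.read_state()
crop(cv2.imread('pics/w9.png'),100,300,120,260,3.9,'pics/w9c.png')
t=np.radians(-4.2);ux=np.array([np.cos(t),np.sin(t)]);uy=np.array([-np.sin(t),np.cos(t)])
for z in (.150,.152):
    A,B=atz(p,(113,218),z),atz(p,(192,217.5),z);print(A,B,A[:2]@uy,B[:2]@uy)
print('carrier',(atz(p,(256,194),.1815)[:2]@uy-.025),(atz(p,(256,206),.1815)[:2]@uy-.020),'mark est',np.array([.65017,.08619])@uy,'tcp',s['eef_pos'][:2]@uy)
E
```

```text
[0.55781101 0.09277728 0.15      ] [0.60886131 0.0893923  0.15      ] 0.13338119776500754 0.13374414287685535
[0.55873465 0.09340667 0.152     ] [0.6093007  0.09005381 0.152     ] 0.134076546586338 0.13443604889488148
carrier 0.1330601862031346 0.13127641822880845 mark est 0.13357581341844835 tcp 0.13600785378132502
```

View pics/w9c.png

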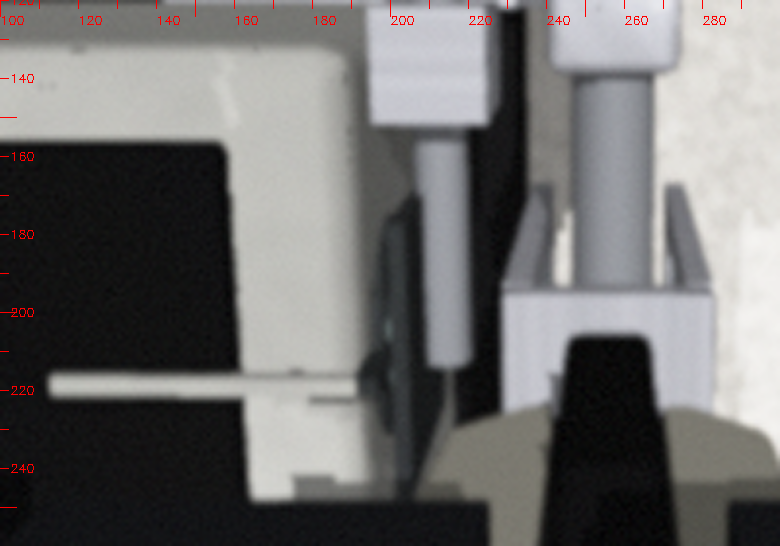

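```bash
python3 -m jog '[[[0.04,0,-0.05,0,0,0,-1],[0.03,0,0,0,0,0,-1],[0,0,0,0,0,0,-1],[0,0,0,0,0,0,-1]]]'; python3 - <<'E'
from h import *
s=env.read_state();print(s['eef_pos'],s['contact_force'])
E
```

```text
t: 13.65
eef_pos: [0.6509, 0.0897, 0.2018]
tcp_rot: [1.263, 1.173, -1.263]
contact_force: [-2.4, -3.7, 6.0]
gripper_width: 0.0118
[0.65086086 0.0896798  0.20175547] [-2.36390971 -3.66946871  5.99754061]
```

```bash
python3 -m jog '[[[-0.02,0,0,0,0,0,-1],[0,0,0,0,0,0,-0.6],[0,0,0,0,0,0,-0.4],[0,0,0,0,0,0,-0.2],[0,0,0,0,0,0,-0.2],[0,0,0,0,0,0,-0.2]]]'; python3 - <<'E'
from h import *
s=env.read_state();print(s['eef_pos'],s['contact_force'])
im=optics.read_camera('wrist')[...,::-1]; cv2.imwrite('pics/w10.png',im);crop(im,100,300,120,260,3.9,'pics/w10c.png')
E
```

```text
t: 14.4
eef_pos: [0.6507, 0.09, 0.2012]
tcp_rot: [1.263, 1.174, -1.263]
contact_force: [-0.0, 0.2, 0.2]
gripper_width: 0.0371
[0.65072781 0.08997515 0.20119391] [-0.03231434  0.15558952  0.16669427]
```

View pics/w10c.png

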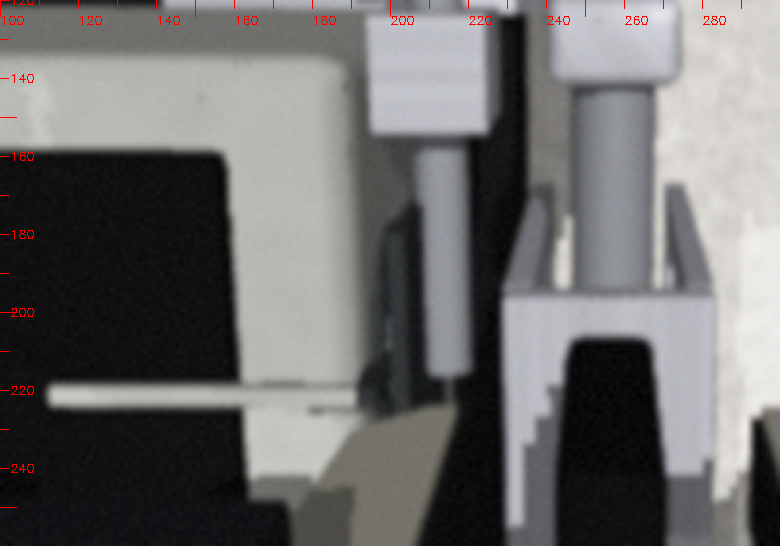

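```bash
python3 -m jog '[[[-0.3,0,0,0,0,0,-0.2],[-1,0,0,0,0,0,-0.2],[-1,0,0,0,0,0,-0.2],[-1,0,0,0,0,0,-0.2],[-1,0,0,0,0,0,-0.2],[-1,0,0,0,0,0,0],[-0.7,0,0,0,0,0,0],[0,-0.6,-0.8,0,0,0,0],[0,-0.6,-0.8,0,0,0,0],[0,-0.3,-0.8,0,0,0,0],[0,0,-0.4,0,0,0,0],[0,0,0,0,0,0,0],[0,0,0,0,0,0,0]]]'; python3 - <<'E'
from h import *
import json
s=env.read_state();print(s['eef_pos'],s['contact_force'])
p=cam('wrist');im=optics.read_camera('wrist')[...,::-1]; cv2.imwrite('pics/w11.png',im)
json.dump({k:np.array(v).tolist() for k,v in p.items()},open('w11.json','w'))
im=optics.read_camera('side')[...,::-1]; cv2.imwrite('pics/side11.png',im); crop(im,170,320,90,240,4,'pics/side11c.png')
im=optics.read_camera('scene')[...,::-1]; cv2.imwrite('pics/scene11.png',im);crop(im,250,410,150,260,4.5,'pics/scene11c.png')
E
```

```text
t: 16.08
eef_pos: [0.6251, 0.1478, 0.321]
tcp_rot: [1.263, 1.174, -1.263]
contact_force: [-0.4, -0.7, 0.2]
gripper_width: 0.0465
[0.62510033 0.14775647 0.3210394 ] [-0.38915212 -0.69126245  0.18255804]
```

View pics/w11.png

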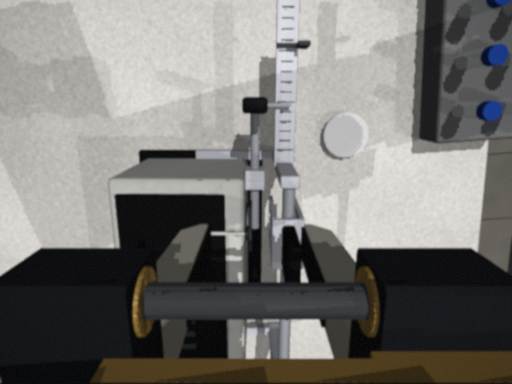

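View pics/side11c.png

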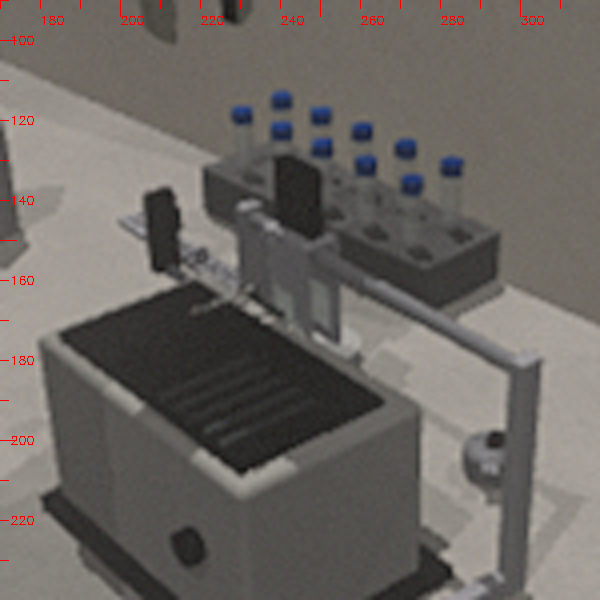

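View pics/scene11c.png

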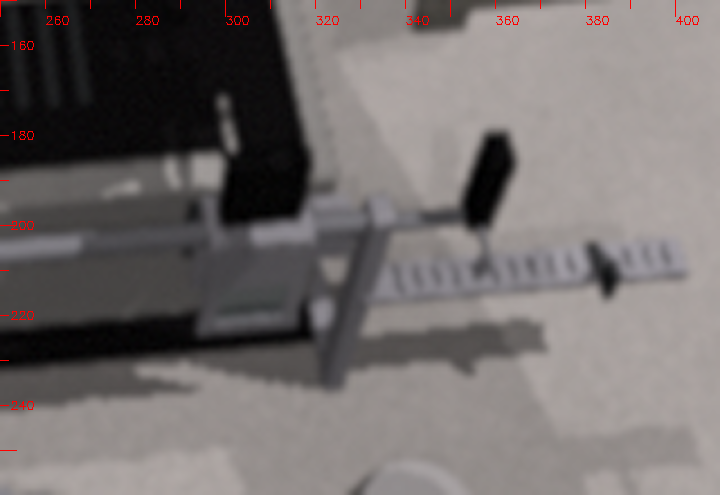

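```bash
python3 - <<'E'
from h import *
im=cv2.imread('pics/w11.png');crop(im,210,340,20,130,5,'pics/w11c.png')
s,d=cam('scene'),cam('side');p=cam('wrist')
t=np.radians(-4.2);ux=np.array([np.cos(t),np.sin(t)]);uy=np.array([-np.sin(t),np.cos(t)]);org=np.array([.53518,.04952])
W=lambda x,y,z:np.r_[org+x*ux+y*uy,z]
for n,X in(('bridge top L',(.127,.02,.181)),('bridge top R',(.127,.07,.181)),('tab base L',(.118,.025,.181)),('tab base R',(.118,.065,.181)),('leaf bot L',(.127,.02,.095)),('leaf bot R',(.127,.07,.095))):
    print(n,proj(s,W(*X)).round(1))
for n,X in(('tabL',(.106,.025,.231)),('tabR',(.106,.065,.231))):print(n,'side',proj(d,W(*X)).round(1))
E
```

```text
bridge top L [296.9 204.6]
bridge top R [320.2 202.4]
tab base L [298.5 200.8]
tab base R [317.1 199.1]
leaf bot L [293.9 224. ]
leaf bot R [315.3 222. ]
tabL side [246.2 133. ]
tabR side [236.8 128.3]
```

View pics/w11c.png

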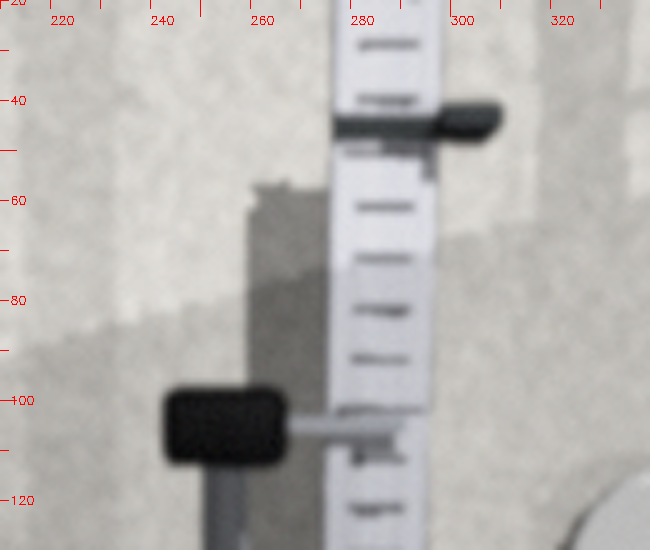

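```bash
python3 - <<'E'
from h import *
im=cv2.imread('pics/w11.png');crop(im,190,340,180,285,5,'pics/w11d.png')
E
```

```text
(no output)
```

View pics/w11d.png

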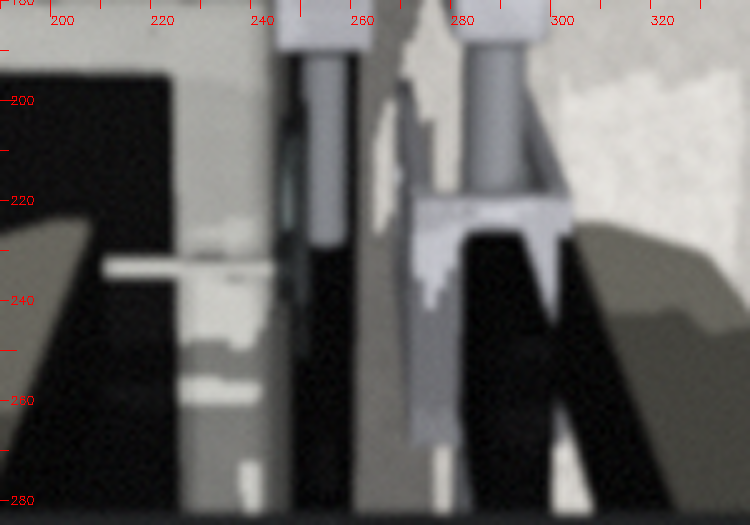

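```bash
python3 - <<'E'
from h import *
import json
p={k:np.array(v) for k,v in json.load(open('w11.json')).items()};s,d=cam('scene'),cam('side')
t=np.radians(-4.2);ux=np.array([np.cos(t),np.sin(t)]);uy=np.array([-np.sin(t),np.cos(t)]);org=np.array([.53518,.04952])
U=lambda X:(1000*np.array([(X[:2]-org)@ux,(X[:2]-org)@uy,X[2]])).round(1)
print('cam',U(p['xyz']))
print('line',U(atz(p,(211,233.5),.152)),U(atz(p,(240,233.5),.152)))
print('bridge N,S',U(atz(p,(287,219.5),.181)),U(atz(p,(275,269),.181)))
print('grip top NW,SE',U(atz(p,(242,97.5),.175)),U(atz(p,(265.5,113),.175)))
print('pointer tip',U(atz(p,(287,105),.115)),'ptr base',U(atz(p,(266,104.5),.115)))
print('clip base',U(atz(p,(286,45.5),.113)),'clip top',U(atz(p,(303,44),.126)))
print('ref: clip tri',U(tri([(p,(307,44)),(s,(383.5,205))])[0]))
print('grip top tri',U(tri([(p,(254,105.5)),(s,(359.5,181))])[0]),U(tri([(p,(254,105.5)),(d,(209,138))])[0]))
E
```

```text
cam [ 81.8 175.3 479.6]
line [ 36.5  44.7 152. ] [ 66.   44.7 152. ]
bridge N,S [110.7  70.1 181. ] [100.4  20.1 181. ]
grip top NW,SE [ 70.2 178.1 175. ] [ 90.4 165.2 175. ]
pointer tip [114.1 171.3 115. ] ptr base [ 92.5 171.8 115. ]
clip base [111.9 228.6 113. ] clip top [127.1 228.  126. ]
ref: clip tri [127.  221.8 142.4]
grip top tri [ 79.4 169.9 175.7] [ 81.  171.2 172.8]
```

```bash
python3 - <<'E'
from h import *
t=np.radians(-4.2);ux=np.array([np.cos(t),np.sin(t)]);uy=np.array([-np.sin(t),np.cos(t)]);org=np.array([.53518,.04952])
s=env.read_state();M=R.from_rotvec(s['tcp_rot']).as_matrix()
T=np.r_[org+.0803*ux+.1717*uy,.140];print(T,M.T@(T-s['eef_pos'])/.02,M.round(4).tolist())
E
```

```text
[0.62783935 0.21487787 0.14      ] [ 9.05835473 -0.10807207 -3.36730442] [[-0.0001, 0.9973, -0.0738], [-0.0001, -0.0738, -0.9973], [-1.0, -0.0001, 0.0001]]
```

```bash
python3 -m jog '[[[0,-0.1,-0.7,0,0,0,0],[0,0,-1,0,0,0,0],[0,0,-1,0,0,0,0],[0,0,-0.67,0,0,0,0],[1,0,0,0,0,0,0],[1,0,0,0,0,0,0],[1,0,0,0,0,0,0],[1,0,0,0,0,0,0],[1,0,0,0,0,0,0],[1,0,0,0,0,0,0],[0,0,0,0,0,0,0],[0,0,0,0,0,0,0]]]'; python3 - <<'E'
from h import *
s=env.read_state();print(s['eef_pos'],s['contact_force'])
im=optics.read_camera('wrist')[...,::-1]; cv2.imwrite('pics/w12.png',im)
im=optics.read_camera('scene')[...,::-1]; crop(im,250,410,130,260,4.5,'pics/scene12c.png')
E
```

```text
t: 17.73
eef_pos: [0.6281, 0.2154, 0.2019]
tcp_rot: [1.264, 1.173, -1.262]
contact_force: [0.5, 0.1, 0.6]
gripper_width: 0.0468
[0.6280627  0.21543753 0.20194933] [0.49913631 0.06297268 0.58577387]
```

View pics/w12.png

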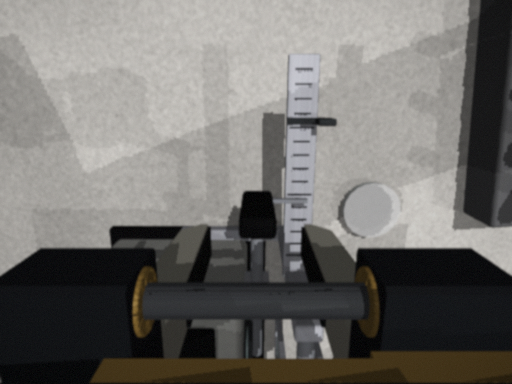

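View pics/scene12c.png

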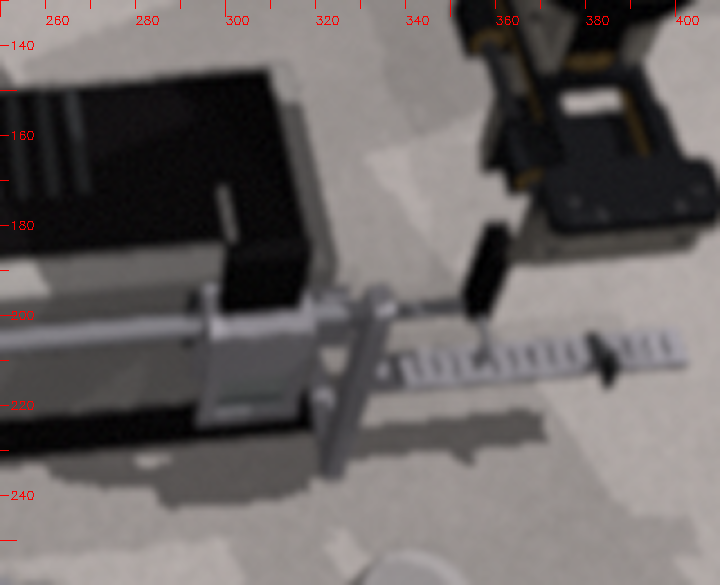

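```bash
python3 - <<'E'
from h import *
p=cam('wrist')
t=np.radians(-4.2);ux=np.array([np.cos(t),np.sin(t)]);uy=np.array([-np.sin(t),np.cos(t)]);org=np.array([.53518,.04952])
U=lambda X:(1000*np.array([(X[:2]-org)@ux,(X[:2]-org)@uy,X[2]])).round(1)
print('pointer',U(atz(p,(292,200.5),.115)),'clip',U(atz(p,(303,121.5),.113)),U(atz(p,(328,121.5),.124)))
E
python3 -m jog '[[[1,0,0,0,0,0,0],[1,0,0,0,0,0,0],[1,0,0,0,0,0,0],[0.1,0,0,0,0,0,0],[0,0,0,0,0,0,0],[0,0,0,0,0,0,-1],[0,0,0,0,0,0,-1],[0,0,0,0,0,0,-1],[0,0,0,0,0,0,-1],[0,0,0,0,0,0,-1]]]' 55
```

```text
pointer [107.2 171.4 115. ] clip [113.6 229.1 113. ] [129.1 229.7 124. ]
t: 19.08
eef_pos: [0.629, 0.2153, 0.1397]
tcp_rot: [1.265, 1.172, -1.261]
contact_force: [13.0, 1.4, -2.5]
gripper_width: 0.0218
```

```bash
python3 -m jog '[[[0,0.05,0,0,0,0,-1],[0,0,-0.3,0,0,0,-1],[0,0,-0.4,0,0,0,-1],[0,0,-0.4,0,0,0,-1],[0,0,-0.4,0,0,0,-1],[0,0,-0.4,0,0,0,-1],[0,0,-0.4,0,0,0,-1],[0,0,-0.3,0,0,0,-1],[0,0,-0.2,0,0,0,-1],[0,0,0,0,0,0,-1],[0,0,0,0,0,0,-1]]]'; python3 - <<'E'
from h import *
s=env.read_state();p=cam('wrist')
t=np.radians(-4.2);ux=np.array([np.cos(t),np.sin(t)]);uy=np.array([-np.sin(t),np.cos(t)]);org=np.array([.53518,.04952])
print(s['eef_pos'],s['contact_force'],'tcp uy',(s['eef_pos'][:2]-org)@uy)
import json
json.dump({k:np.array(v).tolist() for k,v in p.items()},open('w13.json','w'))
im=optics.read_camera('wrist')[...,::-1]; cv2.imwrite('pics/w13.png',im);crop(im,230,390,140,260,4.5,'pics/w13c.png')
im=optics.read_camera('scene')[...,::-1]; crop(im,280,420,150,250,5,'pics/scene13c.png')
E
```

```text
t: 20.45
eef_pos: [0.6334, 0.2699, 0.1397]
tcp_rot: [1.262, 1.171, -1.264]
contact_force: [1.0, -11.7, 3.0]
gripper_width: 0.022
[0.63336111 0.26985568 0.13969037] [  0.96113364 -11.73367643   2.9635788 ] tcp uy 0.22693457347568916
```

View pics/w13.png

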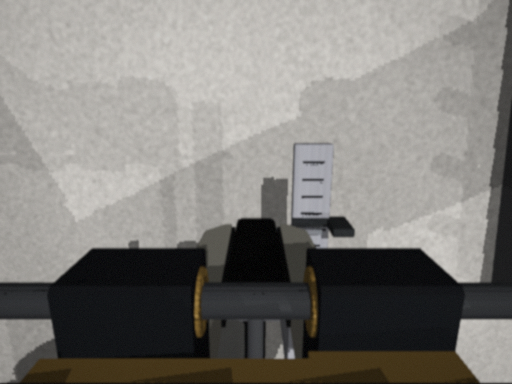

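View pics/w13c.png

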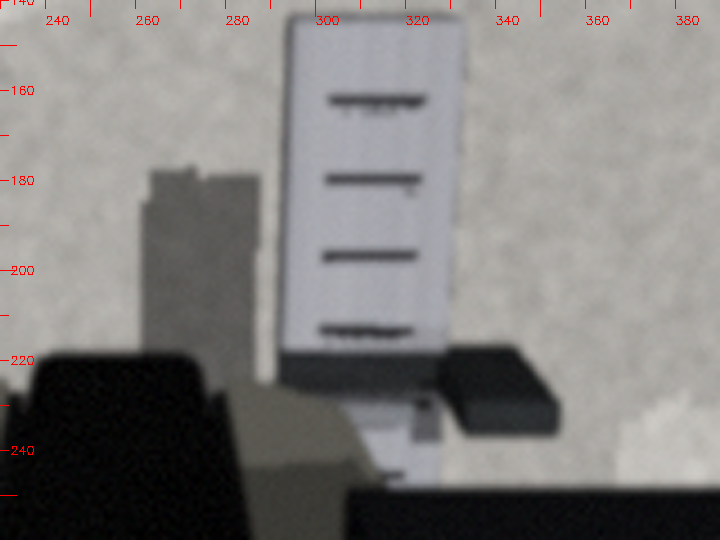

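View pics/scene13c.png

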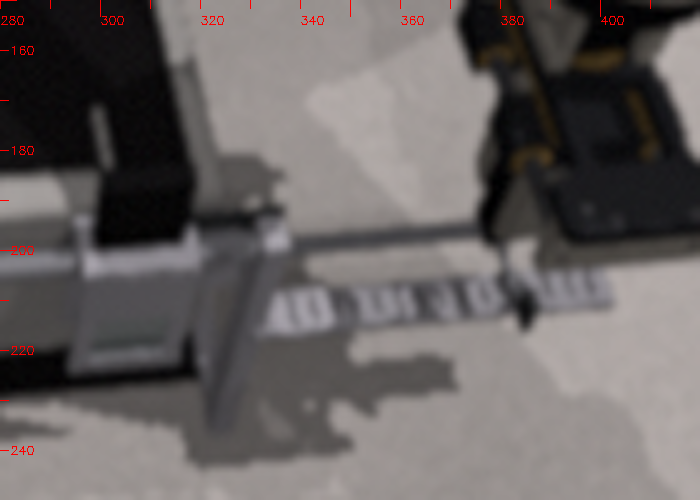

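```bash
python3 - <<'E'
from h import *
import json
p={k:np.array(v) for k,v in json.load(open('w13.json')).items()}
t=np.radians(-4.2);ux=np.array([np.cos(t),np.sin(t)]);uy=np.array([-np.sin(t),np.cos(t)]);org=np.array([.53518,.04952])
U=lambda X:(1000*np.array([(X[:2]-org)@ux,(X[:2]-org)@uy,X[2]])).round(1)
print('clip N base',U(atz(p,(305,218),.108)),'S top',U(atz(p,(340,236),.126)),'N top',U(atz(p,(345,228.5),.126)),'grip top N',U(atz(p,(254,218.5),.175)))
s=cam('scene');W=lambda x,y,z:np.r_[org+x*ux+y*uy,z]
for y in(.223,.226,.229,.232):print(y,proj(s,W(.102,y,.115)).round(1),proj(s,W(.112,y,.126)).round(1))
E
```

```text
clip N base [110.1 231.5 108. ] S top [126.5 227.6 126. ] N top [128.9 231.8 126. ] grip top N [ 80.5 254.7 175. ]
0.223 [379.6 202.1] [382.  203.3]
0.226 [380.8 202. ] [383.3 203.2]
0.229 [382.1 201.9] [384.6 203.1]
0.232 [383.4 201.8] [385.9 202.9]
```

```bash
python3 - <<'E'
from h import *
import json
p={k:np.array(v) for k,v in json.load(open('w13.json')).items()}
t=np.radians(-4.2);ux=np.array([np.cos(t),np.sin(t)]);uy=np.array([-np.sin(t),np.cos(t)]);org=np.array([.53518,.04952])
U=lambda X:(1000*np.array([(X[:2]-org)@ux,(X[:2]-org)@uy,X[2]])).round(1)
W=lambda x,y,z:np.r_[org+x*ux+y*uy,z]
print(U(atz(p,(240,219),.1125)),U(atz(p,(268,219),.1125)))
for y in(.167+.007,.222,.229,.234):print(y,proj(p,W(.08,y,.1125)),proj(p,W(.08,y,.175)))
E
```

```text
[ 72.3 232.4 112.5] [ 88.3 232.4 112.5]
0.17400000000000002 [253.62106911 309.01234314] [252.96384568 392.71837993]
0.222 [253.50191347 236.07471926] [252.73444865 295.35767707]
0.229 [253.48329748 224.67948822] [252.69755439 279.69901083]
0.234 [253.46979212 216.41257508] [252.67060443 268.2609081 ]
```

```bash
python3 -m jog '[[[0,0,-0.16,0,0,0,-1],[0,0,0,0,0,0,-1],[0,0,0,0,0,0,-1],[0,0,0,0,0,0,-1],[0,0,0,0,0,0,-1],[0,0,0,0,0,0,-1]]]'; python3 - <<'E'
from h import *
import json
s=env.read_state();p=cam('wrist')
t=np.radians(-4.2);ux=np.array([np.cos(t),np.sin(t)]);uy=np.array([-np.sin(t),np.cos(t)]);org=np.array([.53518,.04952])
print(s['eef_pos'],s['contact_force'],'tcp uy',(s['eef_pos'][:2]-org)@uy)
json.dump({k:np.array(v).tolist() for k,v in p.items()},open('w14.json','w'))
im=optics.read_camera('wrist')[...,::-1]; crop(im,230,390,140,260,4.5,'pics/w14c.png')
im=optics.read_camera('scene')[...,::-1]; crop(im,280,420,150,250,5,'pics/scene14c.png')
im=optics.read_camera('side')[...,::-1]; crop(im,170,320,90,240,4,'pics/side14c.png')
E
```

```text
t: 21.3
eef_pos: [0.6336, 0.2729, 0.1397]
tcp_rot: [1.262, 1.171, -1.264]
contact_force: [1.0, -12.7, 3.4]
gripper_width: 0.0214
[0.63360225 0.27290677 0.13967052] [  1.0156749  -12.71741314   3.39940533] tcp uy 0.22999512540135936
```

View pics/w14c.png

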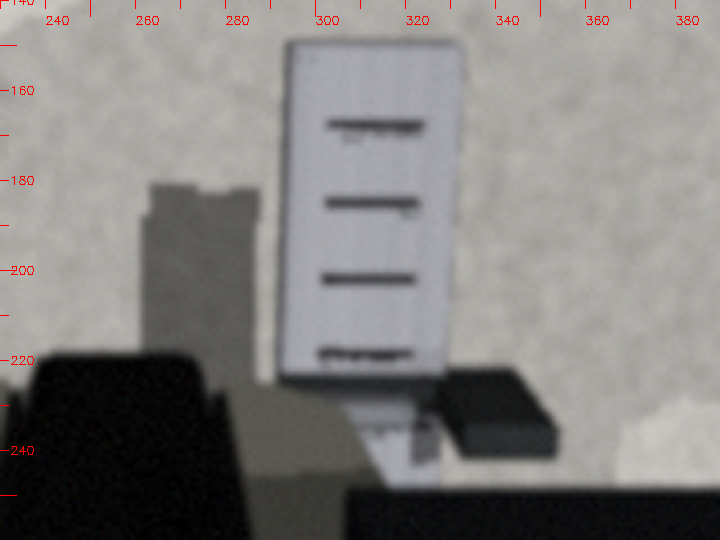

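View pics/scene14c.png

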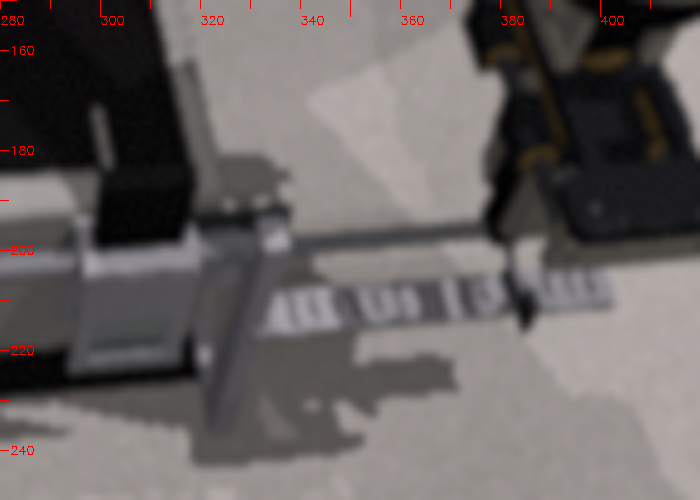

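View pics/side14c.png

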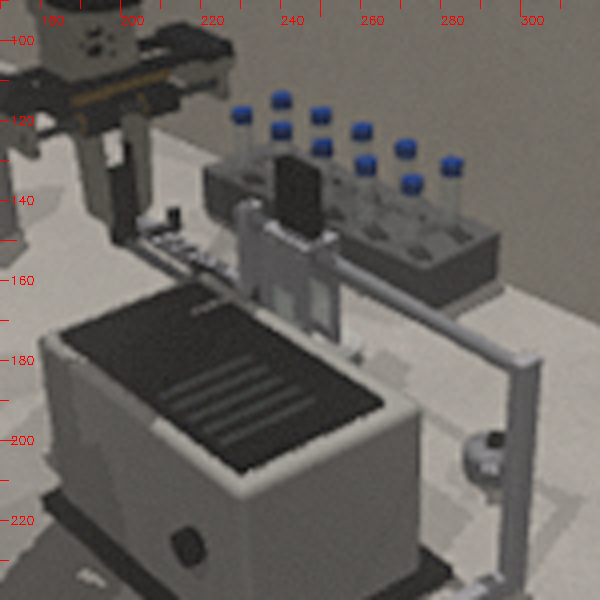

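```bash
python3 - <<'E'
from h import *
s=env.read_state();print(s['t'],s['eef_pos'],s['contact_force'])
print(workorder.sign_off())
E
```

```text
21.45 [0.63360256 0.27292075 0.13965909] [  0.89896097 -12.56265973   4.06214589]
the job is handed in; nothing more can be done
None
```

I finished the task and handed it in at 21.5 s. `sign_off` gives no verdict, so what follows rests on my own measurements.

- **Carrier:** I picked the middle-sized carrier, which measured about 136 mm high. I hooked it over the rail at the loading stretch, slid it 140 mm along and let it go. The last wrist view put its centre about 0.4 mm from the filter mark, and it was hanging level and untouched. One scene-camera reading put it 2–3 mm further towards +y, still within the 7 mm limit.
- **Shutter:** I gripped it with 55 N and pulled it out about 58 mm. The pull force settled at about 12.6 N and the grip did not slip.
- **Pointer and clip:** The pointer is about 228.5–229.3 mm along the unit's y and the clip about 228.3–229.7 mm, so they agree to about 1 mm. The fingers hid the pointer tip at the end, so its position comes from the grip and the tool position, backed up by the scene view.
- **Other things on the bench:** I did not measure the bystanders again at the end. The arm kept clear of them, and those in my last pictures looked unmoved.

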